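Hang the lid of a sandwich press on its hinge pin and open it

TASK

The lid of the small sandwich press has been washed and laid back on its base, a little out of place. Slide it back until its two hinge knuckles sit between the ears of the base with their holes in line, push the hinge pin through both knuckles until its knob is fully home, then swing the lid up and leave it standing open by itself, past upright against its stop. Do not disturb the lemon, the mustard jar and the spice jar that stand nearby.

Things in the scene. Friction and masses are not known exactly. Their poses are not given: they have to be found in the camera images.
- press_base: Lower half of the press, fixed: black body 128 mm along its x, 148 mm along y, with a dark ridged plate, top 36 mm above the worktop. Origin: centre of its underside, on the worktop. +x points to the hinge, -x to the handle side, z up. At +x stand two aluminium ears, up to 60 mm high; the one at y = +22 to +42 mm is a guide barrel that carries the pin, the other reaches from y = -22 to -32 mm.
- hinge_seat (a point): Point on the base: the hinge axis (parallel to its y) midway between the ears, at x = 85 mm, 48 mm above the worktop. Axes as the base's. The ears' inner faces are 44 mm apart, with rounded fronts that lead the knuckles in if they are no more than about 4 mm off sideways. An upright stop web stands between them (inner face 11 mm beyond the axis at +x, top 64 mm above the worktop).
- press_lid: Loose lid, 0.4 to 0.85 kg: steel slab 132 mm along x, 140 mm along y, 20 mm thick, lying on the base's plate. Origin: centre of the slab's underside, straight above the base's origin when seated, axes then parallel to the base's. It starts 29 to 40 mm too far to -x, up to 7 mm sideways, turned up to 0.07 rad; a push of a few N slides it. Pinned and let go before upright, it falls shut.
- lid_knuckles (a point): Point on the lid: axis of its two knuckles, midway between them, x = 85 mm, 12 mm above the slab's underside; lid's axes. The knuckles are aluminium tubes (22 mm outside, 13 mm hole, along y) at the slab's +x side, together 40 mm wide: 2 mm play to each ear. When both touch the stop web, this point is at hinge_seat. Opened, the lid leans on the web about 0.37 rad past upright.
- lid_bar (a point): Point on the lid: middle of the cross bar of its black D-shaped handle, x = -112 mm, 16 mm above the slab's underside (52 mm above the worktop when flat). Bar round, 14 mm thick, 72 mm long along the lid's y, 197 mm from the hinge axis. Between it and the slab is an opening 39 mm (x) by 82 mm (y), with only worktop below once the lid is seated.
- hinge_pin (a joint): How far the hinge pin is drawn out, in m: 0 = fully home, knob against the barrel, tip out of the far ear; starts at 0.060 to 0.070, tip still in the barrel. Slides along the base's y, home towards -y, against 2 N friction, stays where left. Steel, 10 mm thick; its 10 mm long pointed tip finds a hole up to 4 mm off. If the holes are farther off, it stops against a knuckle at about 0.055.
- pin_knob (a point): Point on the pin: middle of the outer face of its black knob (24 mm diameter, 16 mm long), on the pin's axis 48 mm above the worktop, at base x = 85 mm, y = 58 mm when home. Axes as the base's.
- lemon: The lemon, 71 by 53 by 51 mm, on the worktop to the right of the press; bystander. Origin under its centre.
- mustard_jar: The squat jar with a red lid, 62 mm wide, 90 mm high, at the back, behind the spice jar; bystander. Origin: centre of its underside.
- spice_jar: The slim spice jar with a white cap, 43 mm wide, 85 mm high, behind the lemon, right of the press; bystander. Origin: centre of its underside.

How it is judged (in metres and radians):
On the way:
1. the pin is fully home through both knuckles of the lid, the lid still lying closed (value of joint hinge_pin below 0.004 m and distance between lid_knuckles and hinge_seat below 0.006 m and angle between the y axis of press_lid and the y axis of press_base, either way round below 0.12 rad and angle between press_lid's own z axis and vertical below 0.2 rad), for 0.2 s.
At the end, for the whole second after the job is handed in: The pin is within 4 mm of fully home, the lid's knuckles are on it between the ears (within 6 mm and 0.12 rad of the hinge axis), and the lid stands open past upright (its z axis 1.65 to 2.2 rad from vertical), at rest (value of joint hinge_pin below 0.004 m and distance between lid_knuckles and hinge_seat below 0.006 m and angle between the y axis of press_lid and the y axis of press_base, either way round below 0.12 rad and angle between press_lid's own z axis and vertical between 1.65 and 2.2 rad and linear speed of press_lid below 0.02 m/s and angular speed of press_lid below 0.1 rad/s); the robot touches nothing.
It fails at once if the lemon is pushed more than 30 mm (distance of lemon from where it was at the start of the episode above 0.03 m).
It fails at once if the mustard jar is pushed more than 30 mm or knocked over (distance of mustard_jar from where it was at the start of the episode above 0.03 m or angle between mustard_jar's own z axis and vertical above 0.5 rad).
It fails at once if the spice jar is pushed more than 30 mm or knocked over (distance of spice_jar from where it was at the start of the episode above 0.03 m or angle between spice_jar's own z axis and vertical above 0.5 rad).
It also fails if it takes over 61 s, if anything falls off the work surface, if the arm or the gripper's body presses on something with over 40 N, if the wrist force passes 120 N, or if a joint passes its speed limit or range.

ROBOT

A 6-joint arm with a two-finger parallel gripper is mounted at the origin on a cart in front of the work surface, level with it; the furniture and walls round the work are solid. World frame = base frame: x ahead of the robot, y to its left, z up, the work surface at z = 0. Lengths are in m, angles in degrees, forces in N, time in s.
With the tool pointing down it reaches from about 0.4 to 0.825 m from the base axis. Payload 7 kg.
Tool frame: the origin (TCP) lies between the finger pads; the fingertips stand finger_overhang ahead of it and the grasp point (between the pads) lies 8 mm behind it (finger_overhang is the distance from the TCP to the fingertips, in m); x points along the fingers, y is the direction in which the jaws open and shut, and the axes are right-handed (so a half turn about x gives the same grasp; the last joint's range is limited). The gripper opens to 85 mm and grips with 20 to 120 N. Pads are 22 mm wide; open, the fingers measure 114 mm over their backs; the gripper's body (76 mm by 85 mm) begins 54 mm behind the grasp point. The pads swing forward as they close: fully open they stand 13 mm farther back than shut.
Start: joints at [82.397, 20.546, 0.682, 0, -70.136, -16.507], TCP at [0.276, 0.616, 0.242] pointing down, gripper open.
Joint ranges: [-176.03, 176.03], [-82.01, 121.73], [-58.28, 71.71], [-173.87, 95.51], [-174.79, -0.11], [-173.66, 173.66]. Speed limits (degrees/s): [136.94, 136.94, 172.46, 180, 180, 180].

INTERFACE

Orientations are given as a 3x3 rotation matrix whose columns are the frame's x, y, z axes.
In Python, from plant import get_state, capture, get_calibration, job_done, search_frame, landmark_of, finger_overhang gives the robot as it stands.
- The arm moves only by the tool move_arm, never from a script. Its argument "steps" is a list of rows, each an object with "dp": the shift along the tool's x, y, z in cm, a list of three; "roll": the turn about the tool's x in rad. A call has 1 to 8 rows; each row is the pose to reach, as a shift and turn from the pose commanded when the call began, along the tool's axes at that moment; what a row does not reach only later rows make up. A row lasts 1/10 s, in which the tool goes at most 50 mm and 8.59 degrees, less where a joint would pass 70% of its speed; a pose out of reach is approached as far as the arm can. A call with a gripper value outside its range is refused whole. "hand" is the finger opening in cm, from 0 to 8.54, set as the call begins (left out, the last holds). The fingers move at their own pace and stop on an object; "newtons" is the grip in N (left out, the last holds). Time passes only in rows, so rows that repeat a pose let the fingers close. It gives the time, the measured TCP pose, the force and the opening at its end, in the units of the state.
- get_state(): the state, without advancing time (a new reading comes with each control period).
- capture(name): name is "side" or "top" or "wrist"; returns (picture, depth): 400x640x3 uint8, red, green, blue; 400x640 float32, m along the optical axis (not along the pixel's ray), 0 where there is no reading.
- get_calibration(name): a dict with "fx", "fy", "cx", "cy" (pixels), "dist_coeffs" ([k1, k2, p1, p2, k3] as OpenCV has them; the pictures are not rectified), "camera_from_world" (4x4, takes a point from world to camera coordinates); the wrist camera has in their place "T_tool_cam" (4x4, takes a point from camera to tool coordinates, whose origin is the TCP and whose axes are the tool frame's). Camera axes: x right, y up, looking along -z (the intrinsics and any distortion apply to the point x, -y, -z); pixel columns grow to the right and rows downward; lengths in m; the calibration is good to about 2 mm. A picture is of the moment at which its call begins: read the wrist's pose just before it. get_calibration takes no time and is no camera call.
- job_done(): hands the job in, once; it reports no verdict.
Trained networks look in the newest picture that a camera, given by its name, has taken for a name from the list of things; names that differ only in an ending like _2 or _b are one class to them, and where a whole thing is asked for, a point or a joint stands for the part that bears it (a point fixed in the world has none). Each returns a list of dicts, best first, with "conf" (0 to 1); they miss things now and then, are a little off and sometimes report something else, mostly with a low value. They report only what shows in the picture. A call takes as long as a camera call.
- search_frame(name, camera): "pixel" ([column, row] in pixels, amid what is visible of it).
- landmark_of(name, camera): "pixel" ([column, row] in pixels: a listed point, or the origin of a listed thing).
The state is a dict: "clock": time; "joints": joint angles; "qd": joint speeds; "joint_efforts": joint torques, N m; "eef_pos": TCP position; "eef_rot": TCP orientation; "wrist_force": force on the tool from outside, world axes, zero at the start; "moment": the same for the moment, N m; "grip_width": finger opening in m.
Only numpy, scipy, OpenCV 4.12 (cv2) and the standard library are available. Lean on these libraries where they do the work, as an engineer would, in place of code of your own. Each camera call takes 0.05 s, during which the arm holds its last target.

## Working session

There is one attempt and no reset: what is moved stays moved. The work goes in short steps, Python scripts to look and compute and a tool call to move; the robot and the scene stay as the last step left them, time stands still between calls to the robot, and variables do not carry over. Pictures are saved under pics/ and viewed, and the job is handed in when it is done.

Besides the shell and the picture viewer there is one more tool, called after ">>>" as name(argument=value, ...), one argument or row to a line, values as JSON. move_arm: Moves the arm, as the interface text tells. Its arguments: {"type":"object","properties":{"steps":{"type":"array"},"hand":{"type":"number"},"newtons":{"type":"number"}},"required":["steps"]}

```bash
ls; mkdir -p pics
cat > h.py <<'E'
import numpy as np, cv2
from plant import *
def snap(n,f):
    s=get_state(); im,d=capture(n); cv2.imwrite('pics/'+f+'.png',im[:,:,::-1]); np.savez('pics/'+f+'.npz',d=d,p=s['eef_pos'],R=s['eef_rot']); return im,d,s
def w2c(n,s=None):
    c=get_calibration(n)
    if n!='wrist': return c,np.array(c['camera_from_world'])
    T=np.eye(4);T[:3,:3]=s['eef_rot'];T[:3,3]=s['eef_pos']
    return c,np.linalg.inv(T@np.array(c['T_tool_cam']))
def ray(n,px,s=None):
    c,M=w2c(n,s);K=np.array([[c['fx'],0,c['cx']],[0,c['fy'],c['cy']],[0,0,1]])
    u=cv2.undistortPoints(np.array([[px]],float),K,np.array(c['dist_coeffs'],float))[0,0]
    I=np.linalg.inv(M);dr=I[:3,:3]@np.array([u[0],-u[1],-1]);return I[:3,3],dr
def atz(n,px,z,s=None):
    o,d=ray(n,px,s);return o+d*(z-o[2])/d[2]
def atd(n,px,dep,s=None):
    o,d=ray(n,px,s);return o+d*dep
def proj(n,P,s=None):
    c,M=w2c(n,s);K=np.array([[c['fx'],0,c['cx']],[0,c['fy'],c['cy']],[0,0,1]])
    q=(M[:3,:3]@np.atleast_2d(P).T).T+M[:3,3];q=q*[1,-1,-1]
    return cv2.projectPoints(q,np.zeros(3),np.zeros(3),K,np.array(c['dist_coeffs'],float))[0][:,0]
E
python3 - <<'E'
from h import *
np.set_printoptions(precision=4,suppress=True)
print(get_state(), finger_overhang if not callable(finger_overhang) else finger_overhang())
for n in('top','side'):
    im,d,s=snap(n,n+'0')
    for t in ['press_base','hinge_seat','press_lid','lid_knuckles','lid_bar','pin_knob','lemon','mustard_jar','spice_jar']:
        r=landmark_of(t,n)
        print(n,t,[(np.round(q['pixel'],1),round(q['conf'],2)) for q in r[:2]])
snap('wrist','wrist0')
print(get_calibration('wrist'))
E
```

```text
pics
{'clock': 0.0, 'joints': array([ 82.3984,  20.5907,   0.6351,  -0.0188, -70.1361, -16.5044]), 'qd': array([ 0.1081, -0.0402,  0.0095,  0.0358,  0.031 , -0.0452]), 'joint_efforts': array([ -0.0008, -58.331 ,  29.343 ,   6.9367,  -0.0058,  -0.    ]), 'eef_pos': array([0.2756, 0.6157, 0.2414]), 'eef_rot': array([[-0.0005, -0.4085, -0.9127],
       [-0.0015, -0.9127,  0.4085],
       [-1.    ,  0.0016, -0.0002]]), 'wrist_force': array([ 0.266 , -0.0152, -0.2653]), 'moment': array([ 0.0086,  0.0254, -0.0237]), 'grip_width': 0.08523893347371074} 0.011
top press_base []
top hinge_seat [(array([243.3, 229.4]), 0.58)]
top press_lid [(array([296.3, 246.8]), 0.69), (array([407.9, 266.2]), 0.47)]
top lid_knuckles [(array([256.4, 234.3]), 0.69)]
top lid_bar [(array([342.3, 265.4]), 0.97)]
top pin_knob [(array([429.9, 158.3]), 0.66), (array([223.6, 291.9]), 0.51)]
top lemon [(array([404.7, 263.7]), 0.95)]
top mustard_jar [(array([429.5, 160.3]), 0.73)]
top spice_jar [(array([405.7, 194.9]), 0.96)]
side press_base []
side hinge_seat [(array([310. , 167.9]), 0.98)]
side press_lid [(array([296.7, 202.8]), 0.93)]
side lid_knuckles [(array([311.2, 177. ]), 0.76)]
side lid_bar [(array([277.2, 229.6]), 0.79), (array([312.2, 177.4]), 0.63)]
side pin_knob [(array([260.4, 159.8]), 0.68)]
side lemon [(array([276.1, 300. ]), 0.92)]
side mustard_jar [(array([413. , 319.9]), 0.65)]
side spice_jar [(array([354.7, 294.9]), 0.98), (array([260.9, 159.9]), 0.72)]
{'fx': 350.11451230900906, 'fy': 350.11451230900906, 'cx': 317.60714760204075, 'cy': 197.41821568350235, 'dist_coeffs': array([-0.0582,  0.    ,  0.    ,  0.    ,  0.    ]), 'T_tool_cam': array([[ 0.0005,  0.2701, -0.9628, -0.1323],
       [ 1.    ,  0.0002,  0.0006,  0.0007],
       [ 0.0003, -0.9628, -0.2701, -0.0692],
       [ 0.    ,  0.    ,  0.    ,  1.    ]])}
```

View pics/top0.png

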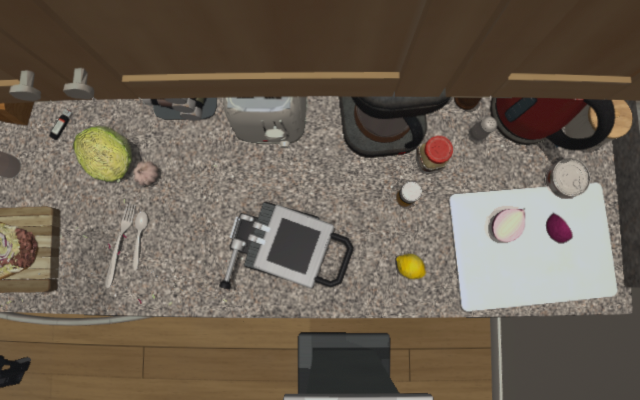

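View pics/side0.png

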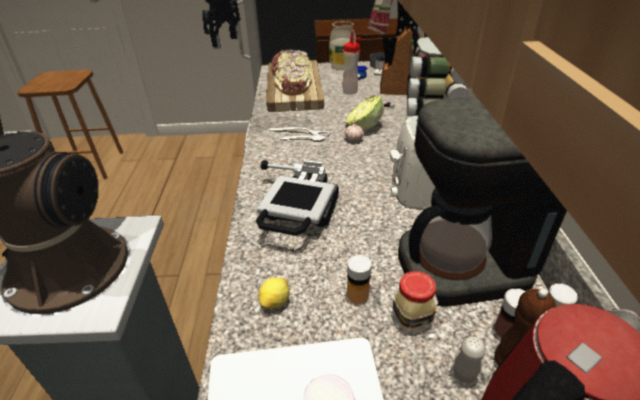

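View pics/wrist0.png

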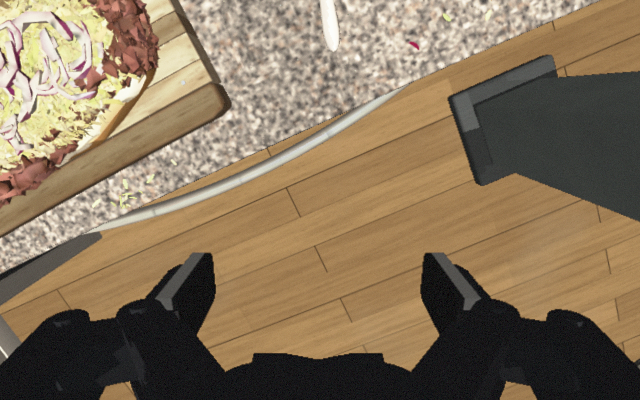

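Run:
```python
from h import *
np.set_printoptions(precision=4,suppress=True)
for n,t,px,z in [('top','seat',(243.3,229.4),.048),('top','knuck',(256.4,234.3),.048),('top','bar',(342.3,265.4),.052),('top','lid',(296.3,246.8),.036),('top','knob',(223.6,291.9),.048),('top','lemon',(404.7,263.7),0),('top','must',(429.5,160.3),0),('top','spice',(405.7,194.9),0),
 ('side','seat',(310,167.9),.048),('side','knuck',(311.2,177),.048),('side','bar',(277.2,229.6),.052),('side','lid',(296.7,202.8),.036),('side','knob',(260.4,159.8),.048),('side','lemon',(276,300),0),('side','must',(413,319.9),0),('side','spice',(354.7,294.9),0)]:
    print(n,t,atz(n,px,z))
for n in('top','side'):
    o,d=ray(n,(320,200));print(n,o,d)
```

```text
top seat [0.5019 0.2428 0.048 ]
top knuck [0.4917 0.2149 0.048 ]
top bar [0.4274 0.0354 0.052 ]
top lid [0.4663 0.1317 0.036 ]
top knob [0.3719 0.2811 0.048 ]
top lemon [ 0.4313 -0.1023  0.    ]
top must [ 0.6617 -0.1637  0.    ]
top spice [ 0.5829 -0.1079  0.    ]
side seat [0.4985 0.2545 0.048 ]
side knuck [0.5004 0.215  0.048 ]
side bar [0.4277 0.0275 0.052 ]
side lid [0.4657 0.1333 0.036 ]
side knob [0.3744 0.3015 0.048 ]
side lemon [ 0.4262 -0.1085  0.    ]
side must [ 0.6665 -0.1681  0.    ]
side spice [ 0.5711 -0.1058  0.    ]
top [0.4209 0.0677 1.0013] [ 0.1487  0.0144 -0.9888]
side [ 0.5013 -0.6177  0.6157] [ 0.0175  0.794  -0.6077]
```

The top and side views show the press: the hinge at world (0.50, 0.245), the handle bar at (0.428, 0.03) and the knob at (0.373, 0.285). The lemon and jars are well off to the right. Next I'll move the wrist camera closer for a precise look.

>>> move_arm(
  steps=[
    {"dp": [0, 16, -22]},
    {"dp": [0, 32, -45]},
    {"dp": [0, 32, -45]},
    {"dp": [0, 32, -45]},
    {"dp": [0, 32, -45]},
    {"dp": [0, 32, -45]},
    {"dp": [0, 32, -45]},
    {"dp": [0, 32, -45]},
  ],
)

```text
$.steps[0]: bad value
```

>>> move_arm(
  steps=[
    {"dp": [0, 0, 0]},
  ],
)

```text
$.steps[0]: bad value
```

>>> move_arm(
  steps=[
    {"dp": [0, 32, -45], "roll": 0},
    {"dp": [0, 32, -45], "roll": 0},
    {"dp": [0, 32, -45], "roll": 0},
    {"dp": [0, 32, -45], "roll": 0},
    {"dp": [0, 32, -45], "roll": 0},
    {"dp": [0, 32, -45], "roll": 0},
    {"dp": [0, 32, -45], "roll": 0},
    {"dp": [0, 32, -45], "roll": 0},
  ],
)

```text
clock: 1.85
eef_pos: [0.4793, 0.2696, 0.2428]
eef_rot: [[0.001, -0.408, -0.913], [0.001, -0.913, 0.408], [-1.0, -0.001, -0.0]]
wrist_force: [1.8, 0.3, -0.2]
grip_width: 0.0855
```

>>> move_arm(
  steps=[
    {"dp": [0, 8, -12], "roll": 0},
    {"dp": [0, 8, -12], "roll": 0},
    {"dp": [0, 8, -12], "roll": 0},
    {"dp": [0, 8, -12], "roll": 0},
    {"dp": [0, 8, -12], "roll": 0},
    {"dp": [0, 8, -12], "roll": 0},
  ],
)

```text
clock: 2.45
eef_pos: [0.5552, 0.1497, 0.2423]
eef_rot: [[0.0, -0.408, -0.913], [0.0, -0.913, 0.408], [-1.0, -0.0, 0.0]]
wrist_force: [-0.4, -0.4, -0.3]
grip_width: 0.0855
```

Run:
```python
from h import *
np.set_printoptions(precision=4,suppress=True)
im,d,s=snap('wrist','wrist1'); print(s['clock'],s['eef_pos'],s['wrist_force'])
zz=dict(press_lid=.036,hinge_seat=.048,lid_knuckles=.048,lid_bar=.052,pin_knob=.048)
for t in zz:
    r=landmark_of(t,'wrist')
    print(t,[(np.round(q['pixel'],1),round(q['conf'],2),atz('wrist',q['pixel'],zz[t],s)) for q in r[:2]])
```

```text
2.45 [0.5552 0.1497 0.2423] [-0.3856 -0.4348 -0.2937]
press_lid [(array([366. , 237.6]), 0.78, array([0.4713, 0.1315, 0.036 ]))]
hinge_seat [(array([275.7, 356.8]), 0.71, array([0.3834, 0.2778, 0.048 ])), (array([252.7, 256. ]), 0.67, array([0.5049, 0.2442, 0.048 ]))]
lid_knuckles [(array([282.5, 251. ]), 0.86, array([0.4976, 0.2139, 0.048 ]))]
lid_bar [(array([474.7, 238.2]), 0.88, array([0.4325, 0.0315, 0.052 ]))]
pin_knob [(array([275.3, 358.7]), 0.66, array([0.3813, 0.2794, 0.048 ]))]
```

View pics/wrist1.png

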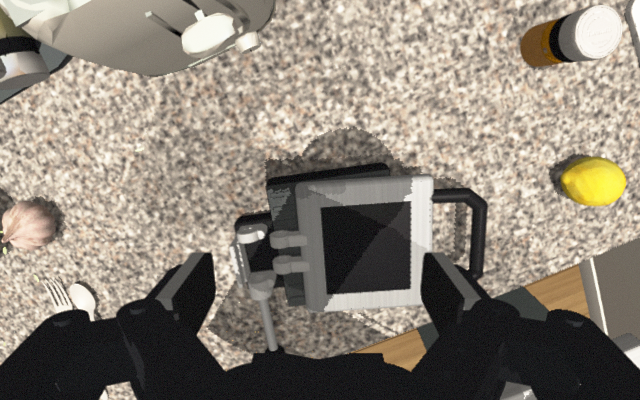

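```bash
cat > ov.py <<'E'
from h import *
import sys
def lines(im,n,s,segs,T,col):
    for a,b in segs:
        P=np.linspace(a,b,12); P=P@T[:3,:3].T+T[:3,3]
        q=proj(n,P,s)*SC-OFF
        cv2.polylines(im,[np.round(q).astype(np.int32)],False,col,1,cv2.LINE_AA)
def box(x0,x1,y0,y1,z0,z1):
    c=[(x,y,z) for x in(x0,x1) for y in(y0,y1) for z in(z0,z1)]
    return [(np.array(a),np.array(b)) for i,a in enumerate(c) for b in c[i+1:] if sum(p!=q for p,q in zip(a,b))==1]
def pose(x,y,z,a):
    T=np.eye(4);c,s=np.cos(a),np.sin(a);T[:3,:3]=[[c,-s,0],[s,c,0],[0,0,1]];T[:3,3]=x,y,z;return T
E
python3 - <<'E'
import ov
from ov import *
z=np.load('pics/wrist1.npz');s=dict(eef_pos=z['p'],eef_rot=z['R'])
SC=ov.SC=3;OFF=ov.OFF=np.array([220*3,150*3])
im=cv2.imread('pics/wrist1.png');im=cv2.resize(im,None,fx=3,fy=3,interpolation=cv2.INTER_CUBIC)[450:450+600,660:660+800].copy()
cv2.imwrite('pics/w1raw.png',im)
# initial guess
seat=np.array([.5045,.2445]);a=np.deg2rad(70)
import sys
B=pose(seat[0]-.085*np.cos(a),seat[1]-.085*np.sin(a),0,a)
lines(im,'wrist',s,box(-.064,.064,-.074,.074,0.0,.036),B,(0,0,255))
lines(im,'wrist',s,[(np.array([.085,-.032,.048]),np.array([.085,.125,.048])),(np.array([.096,-.022,.064]),np.array([.096,.022,.064])),(np.array([.085,-.022,.06]),np.array([.085,-.032,.06])),(np.array([.085,.042,.06]),np.array([.085,.022,.06]))],B,(0,255,0))
cv2.imwrite('pics/w1ov.png',im)
E
```

```text
(no output)
```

View pics/w1raw.png

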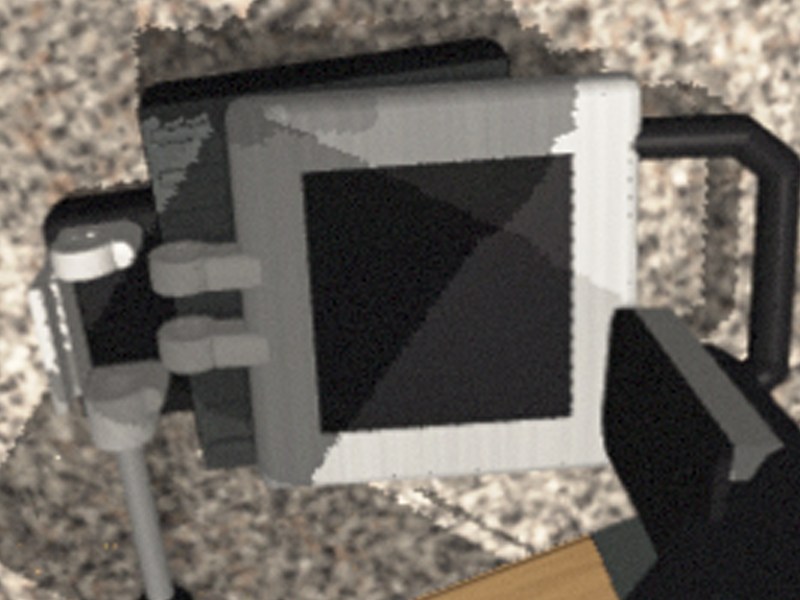

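View pics/w1ov.png

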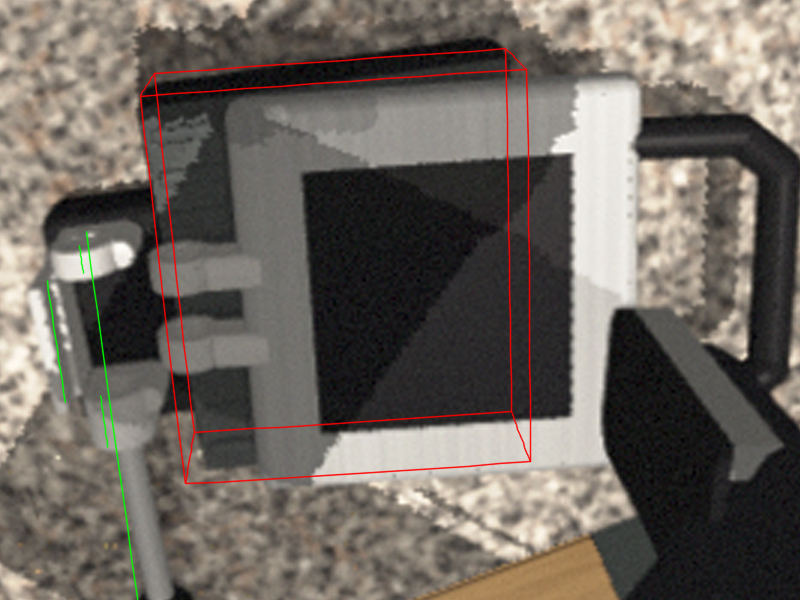

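```bash
cat > bev.py <<'E'
from h import *
def bev(f,n='wrist',c=(.4767,.1637),a=np.deg2rad(73),ppm=2500,ext=(-.19,.13,-.1,.14)):
    z=np.load(f'pics/{f}.npz');s=dict(eef_pos=z['p'],eef_rot=z['R']);d=z['d'];im=cv2.imread(f'pics/{f}.png')
    cal,M=w2c(n,s);K=np.array([[cal['fx'],0,cal['cx']],[0,cal['fy'],cal['cy']],[0,0,1]])
    v,u=np.mgrid[0:400,0:640];pp=np.stack([u,v],-1).reshape(-1,1,2).astype(float)
    q=cv2.undistortPoints(pp,K,np.array(cal['dist_coeffs'],float))[:,0]
    D=d.reshape(-1);C=np.stack([q[:,0]*D,-q[:,1]*D,-D],1);I=np.linalg.inv(M);W=C@I[:3,:3].T+I[:3,3]
    W[D==0]=np.nan
    ca,sa=np.cos(a),np.sin(a);X=(W[:,0]-c[0])*ca+(W[:,1]-c[1])*sa;Y=-(W[:,0]-c[0])*sa+(W[:,1]-c[1])*ca
    return X,Y,W[:,2],im.reshape(-1,3)
E
python3 - <<'E'
from bev import *
X,Y,Z,C=bev('wrist1')
ok=(X>-.19)&(X<.13)&(Y>-.1)&(Y<.14)
print(np.nanmedian(Z[ok&(Z<.015)]))
for lo,hi in((.03,.04),(.054,.06),(.06,.07)):print(lo,(ok&(Z>lo)&(Z<hi)).sum(),np.median(Z[ok&(Z>lo)&(Z<hi)]))
# height map
H=np.zeros((int(.24*2500),int(.32*2500),3),np.uint8)
o=np.argsort(Z)
for i in o:
    if ok[i]:
        x=int((X[i]+.19)*2500);y=int((Y[i]+.1)*2500);h=int(np.clip(Z[i]/.08,0,1)*255)
        cv2.circle(H,(799-x,y),1,cv2.applyColorMap(np.array([[h]],np.uint8),cv2.COLORMAP_JET)[0,0].tolist(),-1)
for k in range(-18,13): 
    x=799-int((k*.01+.19)*2500);cv2.line(H,(x,0),(x,5 if k%5 else 15),(255,255,255),1)
for k in range(-10,14):
    y=int((k*.01+.1)*2500);cv2.line(H,(0,y),(5 if k%5 else 15,y),(255,255,255),1)
cv2.imwrite('pics/bev1.png',H)
E
```

```text
0.000730201577603673
0.03 4128 0.034228450409381855
0.054 19064 0.05714065825744749
0.06 558 0.06095491425404012
```

View pics/bev1.png

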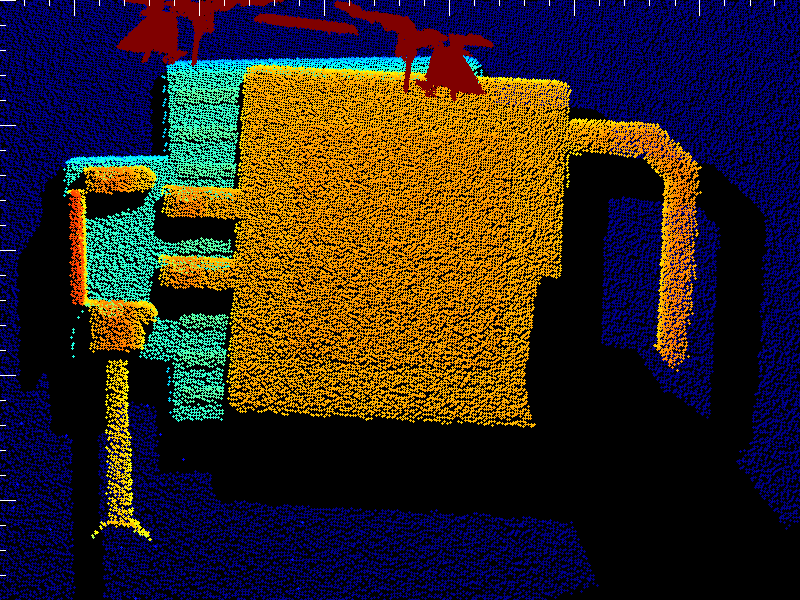

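```bash
cat > fit.py <<'E'
from bev import *
def pinfit(X,Y,Z,y0=.046,y1=.10):
    m=(abs(X-.082)<.009)&(Y>y0)&(Y<y1)&(Z>.04)&(Z<.06)
    bx=[];by=[]
    for y in np.arange(y0,y1,.003):
        k=m&(Y>=y)&(Y<y+.003)
        if k.sum()>8: bx.append((np.percentile(X[k],3)+np.percentile(X[k],97))/2);by.append(y)
    return np.polyfit(by,bx,1),len(by)
def edge(A,Bv,m,side,lo,hi,st=.004):
    # edge coordinate A as function of Bv
    a=[];b=[]
    for t in np.arange(lo,hi,st):
        k=m&(Bv>=t)&(Bv<t+st)
        if k.sum()>10: a.append(np.percentile(A[k],98.5 if side>0 else 1.5));b.append(t+st/2)
    a=np.array(a);b=np.array(b)
    p=np.polyfit(b,a,1);r=a-np.polyval(p,b);k=abs(r)<.0015
    p=np.polyfit(b[k],a[k],1);return p,k.sum(),(a-np.polyval(p,b))[k].std()
E
python3 - <<'E'
from fit import *
np.set_printoptions(precision=4,suppress=True)
X,Y,Z,C=bev('wrist1')
print('pin',pinfit(X,Y,Z))
base=(Z>.03)&(Z<.042)
print('base +x edge',edge(X,Y,base&(X<.075),1,-.07,-.03))
print('base +x edge b',edge(X,Y,base&(X<.075),1,.03,.07))
print('base -y edge',edge(Y,X,base&(Y<-.05),-1,.0,.06))
lid=(Z>.052)&(Z<.06)
print('lid -y',edge(Y,X,lid&(Y<-.04)&(Z<.0585),-1,-.08,.03))
print('lid +y',edge(Y,X,lid&(Y>.03),1,-.07,.03))
print('lid +x up',edge(X,Y,lid&(X<.045),1,-.06,-.03))
print('lid +x dn',edge(X,Y,lid&(X<.045),1,.01,.06))
print('lid -x',edge(X,Y,lid&(X>-.11),-1,-.02,.005), edge(X,Y,lid&(X>-.11),-1,-.065,-.055))
print('bar', edge(X,Y,(Z>.045)&(Z<.065)&(X<-.13),-1,-.02,.03),edge(X,Y,(Z>.045)&(Z<.065)&(X<-.12),1,-.02,.03))
print('ear- inner/outer',edge(Y,X,(Z>.052)&(X>.075)&(Y<-.015)&(Y>-.045),-1,.07,.09,.002),edge(Y,X,(Z>.052)&(X>.075)&(X<.095)&(Y<-.015)&(Y>-.045),1,.07,.09,.002))
print('barrel',edge(Y,X,(Z>.054)&(X>.075)&(Y>.015)&(Y<.05),1,.075,.09,.002),edge(Y,X,(Z>.052)&(X>.07)&(Y>.01),-1,.075,.09,.002))
print('web inner',edge(X,Y,(Z>.058)&(X>.085)&(X<.11),-1,-.018,.015,.003))
k=(Z>.05)&(X>.03)&(X<.066)&(Y>-.045)&(Y<.03)
print('knuckles',edge(Y,X,k&(Y<-.01),-1,.04,.06,.003),edge(Y,X,k&(Y>-.01)&(Y<.03),1,.04,.06,.003), edge(X,Y,k,1,-.03,-.015,.002))
E
```

```text
pin (array([-0.0258,  0.0844]), 18)
base +x edge (array([0.2194, 0.0745]), np.int64(3), np.float64(0.000566537179979243))
base +x edge b (array([-0.3761,  0.0836]), np.int64(3), np.float64(0.00047939569084573503))Traceback (most recent call last):
  File "<stdin>", line 8, in <module>
  File "fit.py", line 17, in edge
    p=np.polyfit(b[k],a[k],1);return p,k.sum(),(a-np.polyval(p,b))[k].std()
    raise TypeError("expected non-empty vector for x")
TypeError: expected non-empty vector for x
```

```bash
python3 - <<'E'
s=open('fit.py').read()
i=s.index("    p=np.polyfit(b,a,1);r=a")
s=s[:i]+'''    if len(a)<3: return None
    v=cv2.fitLine(np.stack([b,a],1).astype(np.float32)*1000,cv2.DIST_L1,0,.001,.001).ravel()
    k=v[1]/v[0];p=np.array([k,(v[3]-k*v[2])/1000]);return p,len(a),np.median(abs(a-np.polyval(p,b)))
'''
open('fit.py','w').write(s)
E
cat > f1.py <<'E'
from fit import *
import sys
np.set_printoptions(precision=4,suppress=True)
X,Y,Z,C=bev(sys.argv[1])
print('pin',pinfit(X,Y,Z))
base=(Z>.03)&(Z<.042)
print('base +x edge',edge(X,Y,base&(X<.072),1,-.07,-.04))
print('base +x edge b',edge(X,Y,base&(X<.072),1,.045,.065))
print('base -y edge',edge(Y,X,(Z>.032)&(Z<.037)&(Y<-.05),-1,.035,.06))
lid=(Z>.052)&(Z<.06)
print('lid -y',edge(Y,X,lid&(Y<-.04)&(Z<.0585),-1,-.08,.03))
print('lid +y',edge(Y,X,lid&(Y>.03),1,-.07,.03))
print('lid +x up',edge(X,Y,lid&(X<.045),1,-.06,-.03))
print('lid +x dn',edge(X,Y,lid&(X<.045),1,.01,.06))
print('lid -x',edge(X,Y,lid&(X>-.11),-1,-.04,.005))
print('bar', edge(X,Y,(Z>.045)&(Z<.065)&(X<-.13),-1,-.02,.03),edge(X,Y,(Z>.045)&(Z<.065)&(X<-.12),1,-.02,.03))
print('ear-',edge(Y,X,(Z>.054)&(X>.075)&(Y<-.015)&(Y>-.045),-1,.07,.09,.002),edge(Y,X,(Z>.054)&(X>.075)&(X<.095)&(Y<-.015)&(Y>-.045),1,.07,.09,.002))
print('barrel',edge(Y,X,(Z>.054)&(X>.075)&(Y>.015)&(Y<.05),1,.075,.09,.002),edge(Y,X,(Z>.052)&(X>.07)&(Y>.01),-1,.075,.09,.002))
print('web inner',edge(X,Y,(Z>.058)&(X>.085)&(X<.11),-1,-.018,.015,.003))
k=(Z>.05)&(X>.03)&(X<.066)&(Y>-.045)&(Y<.03)
print('knuckles',edge(Y,X,k&(Y<-.01),-1,.04,.06,.003),edge(Y,X,k&(Y>-.01)&(Y<.03),1,.04,.06,.003), edge(X,Y,k,1,-.03,-.015,.002))
E
python3 f1.py wrist1
```

```text
pin (array([-0.0258,  0.0844]), 18)
base +x edge (array([-0.0146,  0.0607], dtype=float32), 8, np.float64(0.00015558665680185171))
base +x edge b (array([-0.0321,  0.0621], dtype=float32), 6, np.float64(6.739138312129855e-05))
base -y edge (array([ 0.5266, -0.2454], dtype=float32), 7, np.float64(0.00042267723358593856))
lid -y (array([-0.0518, -0.0717], dtype=float32), 28, np.float64(0.00015448586990477603))
lid +y (array([-0.0575,  0.0654], dtype=float32), 25, np.float64(0.0003069838136198627))
lid +x up (array([0.0343, 0.0325], dtype=float32), 8, np.float64(6.615728900290045e-05))
lid +x dn (array([0.0457, 0.0338], dtype=float32), 13, np.float64(0.00020648535735486723))
lid -x (array([ 0.0726, -0.0917], dtype=float32), 12, np.float64(0.00032130371710208105))
bar (array([ 5.1177, -0.199 ], dtype=float32), 13, np.float64(0.041633058387144234)) (array([ 0.045 , -0.1349], dtype=float32), 13, np.float64(4.834230550018748e-05))
ear- (array([ 0.0001, -0.0328], dtype=float32), 8, np.float64(9.353372367307267e-05)) (array([ 0.0736, -0.0297], dtype=float32), 8, np.float64(0.0003105967016452469))
barrel (array([-0.0543,  0.044 ], dtype=float32), 8, np.float64(0.00025410910963141395)) (array([-0.0513,  0.0251], dtype=float32), 8, np.float64(0.00013275131228996685))
web inner (array([-0.0229,  0.0969], dtype=float32), 11, np.float64(2.5593822743877337e-05))
knuckles (array([-0.0418, -0.0228], dtype=float32), 7, np.float64(7.2321218292936e-05)) (array([-0.0265,  0.0164], dtype=float32), 7, np.float64(0.00035124534166228703)) (array([0.0525, 0.0642], dtype=float32), 6, np.float64(0.00021977560964734494))
```

The wrist depth map puts the base at heading about 74.1°. The lid is at about 70.1°, about 32 mm short in x and about 4 mm off in y. I'll go to just above the handle bar with the jaws along the lid's x.

>>> move_arm(
  hand=3.6,
  newtons=30,
  steps=[
    {"dp": [5, 16.2, 6.5], "roll": -0.073},
    {"dp": [9, 16.2, 6.5], "roll": -0.073},
    {"dp": [9, 16.2, 6.5], "roll": -0.073},
    {"dp": [9, 16.2, 6.5], "roll": -0.073},
    {"dp": [9, 16.2, 6.5], "roll": -0.073},
    {"dp": [9, 16.2, 6.5], "roll": -0.073},
    {"dp": [9, 16.2, 6.5], "roll": -0.073},
    {"dp": [9, 16.2, 6.5], "roll": -0.073},
  ],
)

```text
clock: 3.55
eef_pos: [0.4311, 0.029, 0.1529]
eef_rot: [[0.001, -0.34, -0.94], [0.001, -0.94, 0.34], [-1.0, -0.001, -0.001]]
wrist_force: [-0.1, 0.1, 0.5]
grip_width: 0.0359
```

Run:
```python
from h import *
np.set_printoptions(precision=4,suppress=True)
im,d,s=snap('wrist','wrist2'); print(s['clock'],s['eef_pos'],s['eef_rot'][:,1],s['grip_width'])
r=landmark_of('lid_bar','wrist')
print([(np.round(q['pixel'],1),round(q['conf'],2),atz('wrist',q['pixel'],.052,s)) for q in r[:2]])
```

```text
3.55 [0.4311 0.029  0.1529] [-0.3401 -0.9404 -0.001 ] 0.03589641545036078
[(array([316.1, 205.1]), 0.68, array([0.4297, 0.03  , 0.052 ]))]
```

View pics/wrist2.png

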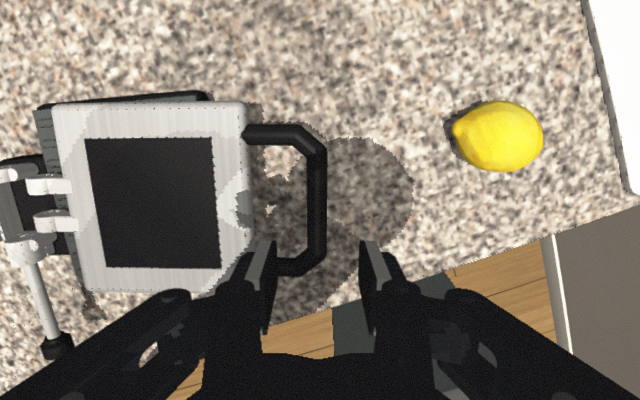

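The picture shows the bar upright at about column 316, midway between the fingers. The detection at (0.430, 0.030) agrees with my estimate, so I'll go down and grip.

>>> move_arm(
  steps=[
    {"dp": [5, 0, 0], "roll": 0},
    {"dp": [8.5, 0, 0], "roll": 0},
    {"dp": [10.8, 0, 0], "roll": 0},
    {"dp": [10.8, 0, 0], "roll": 0},
    {"dp": [10.8, 0, 0], "roll": 0},
  ],
)

```text
clock: 4.15
eef_pos: [0.4304, 0.0282, 0.0446]
eef_rot: [[-0.001, -0.34, -0.94], [-0.001, -0.94, 0.34], [-1.0, 0.001, 0.0]]
wrist_force: [-0.4, 0.3, 1.0]
grip_width: 0.0359
```

>>> move_arm(
  hand=0.5,
  newtons=30,
  steps=[
    {"dp": [0, 0, 0], "roll": 0},
    {"dp": [0, 0, 0], "roll": 0},
    {"dp": [0, 0, 0], "roll": 0},
    {"dp": [0, 0, 0], "roll": 0},
    {"dp": [0, 0, 0], "roll": 0},
    {"dp": [0, 0, 0], "roll": 0},
  ],
)

```text
clock: 4.75
eef_pos: [0.4309, 0.0285, 0.0448]
eef_rot: [[0.002, -0.341, -0.94], [0.001, -0.94, 0.341], [-1.0, -0.002, -0.002]]
wrist_force: [3.0, 2.2, 1.7]
grip_width: 0.0126
```

>>> move_arm(
  steps=[
    {"dp": [0, -0.2, -0.3], "roll": -0.023},
    {"dp": [0, -0.4, -0.6], "roll": -0.046},
    {"dp": [0, -0.5, -0.95], "roll": -0.07},
    {"dp": [0, -0.5, -0.95], "roll": -0.07},
    {"dp": [0, -0.5, -0.95], "roll": -0.07},
  ],
)

```text
clock: 5.25
eef_pos: [0.4395, 0.0285, 0.0438]
eef_rot: [[-0.003, -0.273, -0.962], [-0.002, -0.962, 0.273], [-1.0, 0.002, 0.002]]
wrist_force: [-2.0, -4.6, 4.9]
grip_width: 0.0127
```

```bash
cat > look.py <<'E'
import sys
from h import *
np.set_printoptions(precision=4,suppress=True)
f=sys.argv[1]
im,d,s=snap('wrist',f); print(s['clock'],s['eef_pos'],s['eef_rot'][:,1],s['wrist_force'],s['grip_width'])
E
python3 look.py wrist3; sed -i 's/^X,Y,Z,C=bev.*/X,Y,Z,C=bev(sys.argv[1])/' f1.py
cat > bimg.py <<'E'
from bev import *
import sys
f=sys.argv[1];n=sys.argv[2] if len(sys.argv)>2 else 'wrist'
X,Y,Z,C=bev(f,n)
ok=(X>-.19)&(X<.13)&(Y>-.1)&(Y<.14)
H=np.zeros((600,800,3),np.uint8)
for i in np.argsort(Z):
    if ok[i]:
        x=int((X[i]+.19)*2500);y=int((Y[i]+.1)*2500);h=int(np.clip(Z[i]/.08,0,1)*255)
        cv2.circle(H,(799-x,y),1,cv2.applyColorMap(np.array([[h]],np.uint8),cv2.COLORMAP_JET)[0,0].tolist(),-1)
for k in range(-18,13): 
    x=799-int((k*.01+.19)*2500);cv2.line(H,(x,0),(x,5 if k%5 else 15),(255,255,255),1)
for k in range(-10,14):
    y=int((k*.01+.1)*2500);cv2.line(H,(0,y),(5 if k%5 else 15,y),(255,255,255),1)
cv2.imwrite(f'pics/b_{f}.png',H)
E
python3 bimg.py wrist3
```

```text
5.25 [0.4395 0.0285 0.0438] [-0.2733 -0.9619  0.0023] [-1.9938 -4.5872  4.9418] 0.012691152267937886
Still running in the background as job /tmp/bash_jobs.1000/7ea5e24ecc5a (pid 819). You'll get a notice when it ends.
```

View pics/wrist3.png

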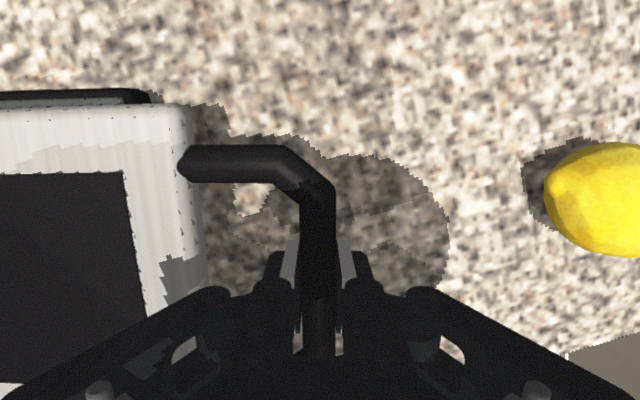

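```bash
kill -- -$(cat /tmp/bash_jobs.1000/7ea5e24ecc5a/pid); cat /tmp/bash_jobs.1000/7ea5e24ecc5a/std*; timeout 60 python3 - <<'E'
from h import *
np.set_printoptions(precision=4,suppress=True)
for n in('top','side'):
    snap(n,n+'1')
    for t,z in (('lid_knuckles',.048),('hinge_seat',.048),('lid_bar',.052)):
        print(n,t,[(round(q['conf'],2),atz(n,q['pixel'],z)) for q in landmark_of(t,n)[:2]])
im=cv2.imread('pics/side1.png')[140:260,240:370];cv2.imwrite('pics/side1c.png',cv2.resize(im,None,fx=5,fy=5,interpolation=cv2.INTER_CUBIC))
im=cv2.imread('pics/top1.png')[190:300,210:350];cv2.imwrite('pics/top1c.png',cv2.resize(im,None,fx=5,fy=5,interpolation=cv2.INTER_CUBIC))
E
```

```text
5.25 [0.4395 0.0285 0.0438] [-0.2733 -0.9619  0.0023] [-1.9938 -4.5872  4.9418] 0.012691152267937886
top lid_knuckles [(0.27, array([ 0.5696, -0.1006,  0.048 ]))]
top hinge_seat [(0.78, array([0.4971, 0.2435, 0.048 ]))]
top lid_bar []
side lid_knuckles [(0.73, array([0.4971, 0.2254, 0.048 ]))]
side hinge_seat [(0.83, array([0.4938, 0.2416, 0.048 ]))]
side lid_bar []
```

View pics/top1c.png

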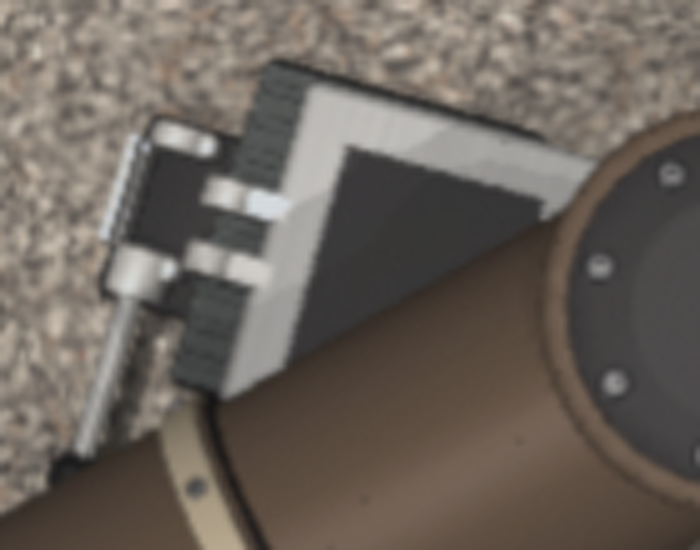

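View pics/side1c.png

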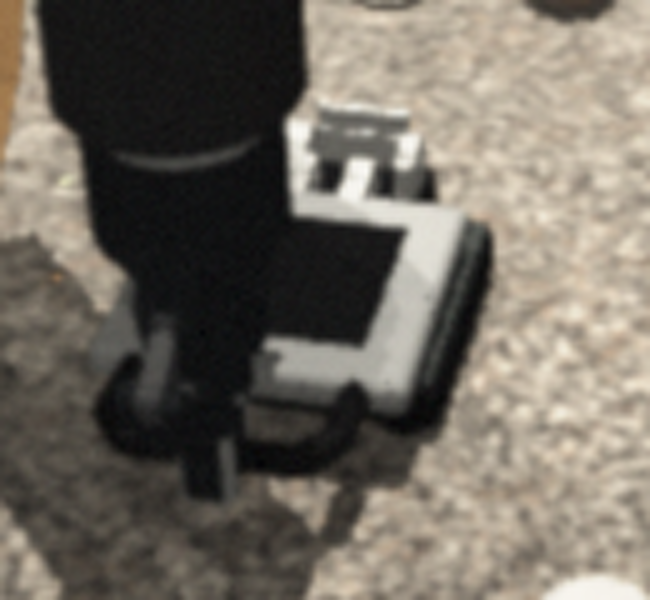

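```bash
cat > rect.py <<'E'
from h import *
def rect(f,n,out,z=.057,c=(.4767,.1637),a=np.deg2rad(73),ppm=6000,x0=.02,x1=.11,y0=-.05,y1=.05,ticks=True):
    zf=np.load(f'pics/{f}.npz');s=dict(eef_pos=zf['p'],eef_rot=zf['R']);im=cv2.imread(f'pics/{f}.png')
    W=int((x1-x0)*ppm);H=int((y1-y0)*ppm)
    v,u=np.mgrid[0:H,0:W];X=x1-u/ppm;Y=y0+v/ppm
    ca,sa=np.cos(a),np.sin(a)
    P=np.stack([c[0]+X*ca-Y*sa,c[1]+X*sa+Y*ca,np.full_like(X,z)],-1).reshape(-1,3)
    q=proj(n,P,s).astype(np.float32).reshape(H,W,2)
    o=cv2.remap(im,q[...,0],q[...,1],cv2.INTER_CUBIC)
    for k in range(int(np.ceil(y0*100)),int(y1*100)+1): cv2.line(o,(0,int((k*.01-y0)*ppm)),(W,int((k*.01-y0)*ppm)),(0,255,255) if k else (0,0,255),1)
    for k in range(int(np.ceil(x0*100)),int(x1*100)+1): cv2.line(o,(int((x1-k*.01)*ppm),0),(int((x1-k*.01)*ppm),10),(255,255,0),1)
    cv2.imwrite(f'pics/{out}.png',o)
E
timeout 100 python3 - <<'E'
from rect import *
a=np.deg2rad(74.15)
rect('top1','top','r_top1',a=a,ppm=5500)
rect('top0','top','r_top0',a=a,ppm=5500)
rect('wrist1','wrist','r_w1',a=a,ppm=5500)
ims=[cv2.imread(f'pics/{k}.png') for k in('r_top1','r_w1')]
o=np.hstack(ims);print(o.shape);o=cv2.resize(o,(800,int(o.shape[0]*800/o.shape[1])));cv2.imwrite('pics/cmp1.png',o)
E
```

```text
(550, 990, 3)
```

View pics/cmp1.png

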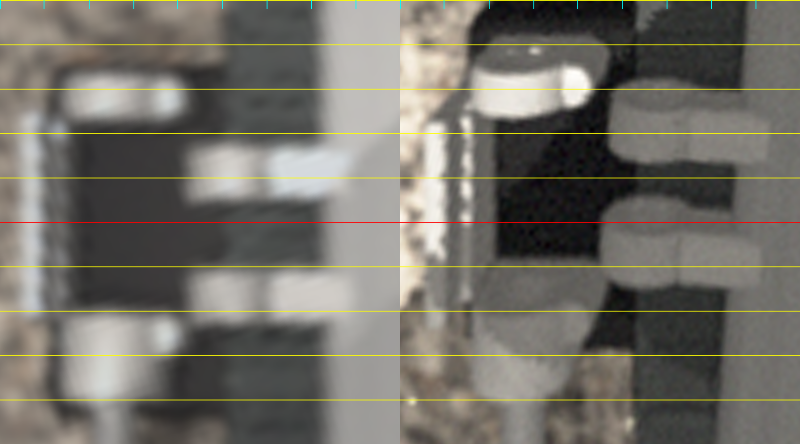

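In the rectified top view the knuckle middle is at +2.2 mm and the ear-gap middle at −1.3 mm. The lid is also over-rotated by about 0.016 rad. I'll correct the rotation, then advance.

>>> move_arm(
  steps=[
    {"dp": [0, 0, -0.03], "roll": 0.016},
    {"dp": [0, 0, -0.03], "roll": 0.016},
    {"dp": [0, -0.5, -0.03], "roll": 0.016},
    {"dp": [0, -1.0, -0.03], "roll": 0.016},
    {"dp": [0, -1.5, -0.03], "roll": 0.016},
    {"dp": [0, -1.5, -0.03], "roll": 0.016},
  ],
)

```text
clock: 6.3
eef_pos: [0.4439, 0.0431, 0.0441]
eef_rot: [[-0.002, -0.289, -0.957], [-0.002, -0.957, 0.289], [-1.0, 0.002, 0.002]]
wrist_force: [-3.7, -3.1, 7.5]
grip_width: 0.0128
```

```bash
cat > tl.py <<'E'
from rect import *
import sys
k=sys.argv[1]
im,d,s=snap('top','top'+k);print(s['clock'],s['eef_pos'],s['wrist_force'])
rect('top'+k,'top','r_top'+k,a=np.deg2rad(74.15),ppm=5500)
E
timeout 100 python3 tl.py 2
```

```text
6.3 [0.44394555 0.04307886 0.04405214] [-3.67213941 -3.06330971  7.53234913]
```

View pics/r_top2.png

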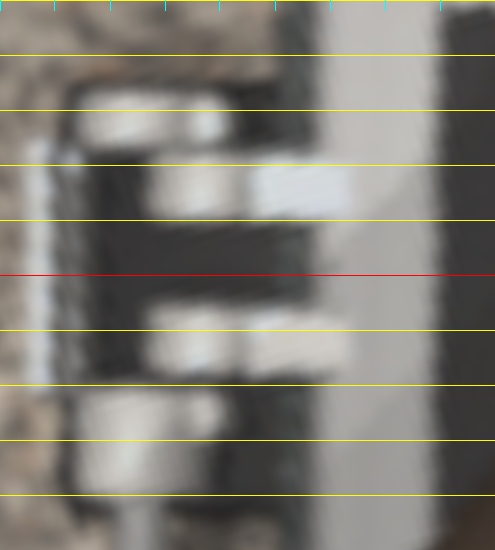

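Both knuckles now sit centred between the ears, and about 10 mm remains to the web. I'll push on.

>>> move_arm(
  steps=[
    {"dp": [0, -0.4, 0], "roll": 0},
    {"dp": [0, -0.8, 0], "roll": 0},
    {"dp": [0, -1.1, 0], "roll": 0},
    {"dp": [0, -1.2, 0], "roll": 0},
    {"dp": [0, -1.2, 0], "roll": 0},
  ],
)

```text
clock: 6.85
eef_pos: [0.4471, 0.0538, 0.0441]
eef_rot: [[-0.003, -0.289, -0.957], [-0.002, -0.957, 0.289], [-1.0, 0.003, 0.002]]
wrist_force: [-3.1, -7.1, 9.9]
grip_width: 0.0126
```

```bash
timeout 100 python3 tl.py 3
```

```text
6.85 [0.44708588 0.05380887 0.04411293] [-3.05006588 -7.11103916  9.91228462]
```

View pics/r_top3.png

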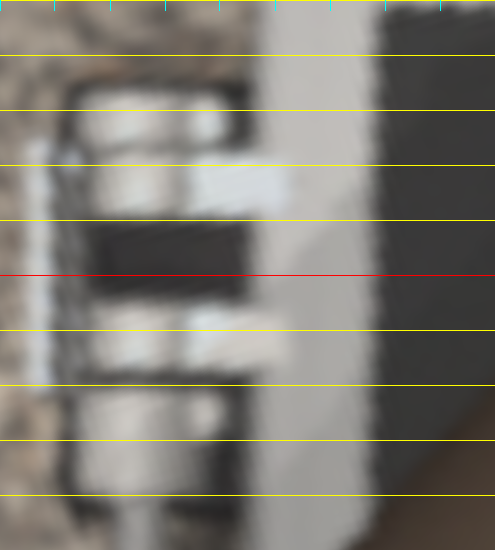

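>>> move_arm(
  steps=[
    {"dp": [0, -0.15, 0], "roll": 0},
    {"dp": [0, -0.3, 0], "roll": 0},
    {"dp": [0, -0.3, 0], "roll": 0},
  ],
)

```text
clock: 7.2
eef_pos: [0.4476, 0.056, 0.0441]
eef_rot: [[-0.004, -0.289, -0.957], [-0.003, -0.957, 0.289], [-1.0, 0.004, 0.003]]
wrist_force: [-2.6, -12.0, 12.8]
grip_width: 0.0128
```

>>> move_arm(
  steps=[
    {"dp": [0, -0.15, 0], "roll": 0},
    {"dp": [0, -0.3, 0], "roll": 0},
    {"dp": [0, -0.3, 0], "roll": 0},
  ],
)

```text
clock: 7.5
eef_pos: [0.4473, 0.0564, 0.044]
eef_rot: [[-0.007, -0.289, -0.957], [-0.007, -0.957, 0.289], [-1.0, 0.009, 0.004]]
wrist_force: [0.7, -25.4, 16.4]
grip_width: 0.0129
```

```bash
timeout 100 python3 tl.py 4
```

```text
7.5 [0.44732416 0.05642267 0.04401707] [  0.7292782  -25.36910239  16.38320878]
```

View pics/r_top4.png

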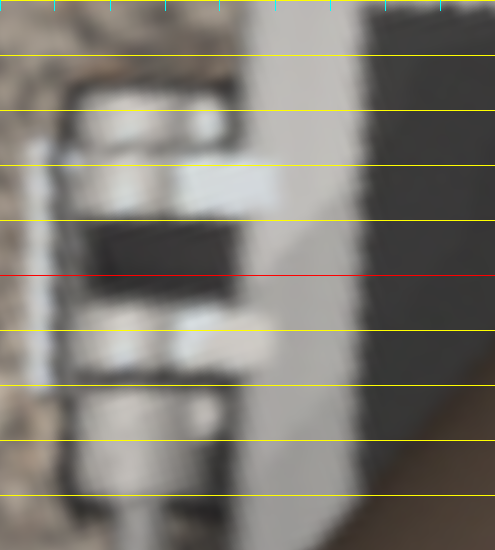

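Firm contact: 25 N and no further motion. I'll relax the load, release the bar and raise.

>>> move_arm(
  steps=[
    {"dp": [0, 0.25, 0], "roll": 0},
    {"dp": [0, 0.25, 0], "roll": 0},
  ],
)

```text
clock: 7.75
eef_pos: [0.4475, 0.0561, 0.0441]
eef_rot: [[-0.004, -0.29, -0.957], [-0.003, -0.957, 0.29], [-1.0, 0.004, 0.003]]
wrist_force: [-2.8, -12.3, 12.9]
grip_width: 0.0131
```

>>> move_arm(
  hand=3.6,
  steps=[
    {"dp": [0, 0, 0], "roll": 0},
    {"dp": [0, 0, 0], "roll": 0},
    {"dp": [0, 0, 0], "roll": 0},
    {"dp": [0, 0, 0], "roll": 0},
    {"dp": [-4, 0, 0], "roll": 0},
    {"dp": [-8, 0, 0], "roll": 0},
    {"dp": [-12, 0, 0], "roll": 0},
    {"dp": [-12, 0, 0], "roll": 0},
  ],
)

```text
clock: 8.55
eef_pos: [0.4525, 0.0602, 0.1695]
eef_rot: [[0.009, -0.288, -0.958], [0.004, -0.958, 0.288], [-1.0, -0.006, -0.007]]
wrist_force: [0.7, 0.3, -1.4]
grip_width: 0.036
```

```bash
timeout 100 python3 look.py wrist5;timeout 100 python3 tl.py 5; timeout 50 python3 - <<'E'
from rect import *
rect('wrist5','wrist','r_w5',a=np.deg2rad(74.15),ppm=3500,x0=-.02,x1=.12,y0=-.05,y1=.12)
a=cv2.imread('pics/r_w5.png');b=cv2.imread('pics/r_top5.png');b=b[:,:300]
h=max(a.shape[0],b.shape[0]);p=lambda i:cv2.copyMakeBorder(i,0,h-i.shape[0],0,0,cv2.BORDER_CONSTANT)
o=np.hstack([p(a),p(b)]);print(o.shape);cv2.imwrite('pics/cmp5.png',o)
E
```

```text
8.55 [0.4525 0.0602 0.1695] [-0.2882 -0.9575 -0.0062] [ 0.6504  0.2991 -1.3812] 0.035996342959658825
8.6 [0.45102516 0.05969178 0.16698318] [ 0.08366221 -0.45519625 -0.44905448]
(595, 789, 3)
```

View pics/cmp5.png

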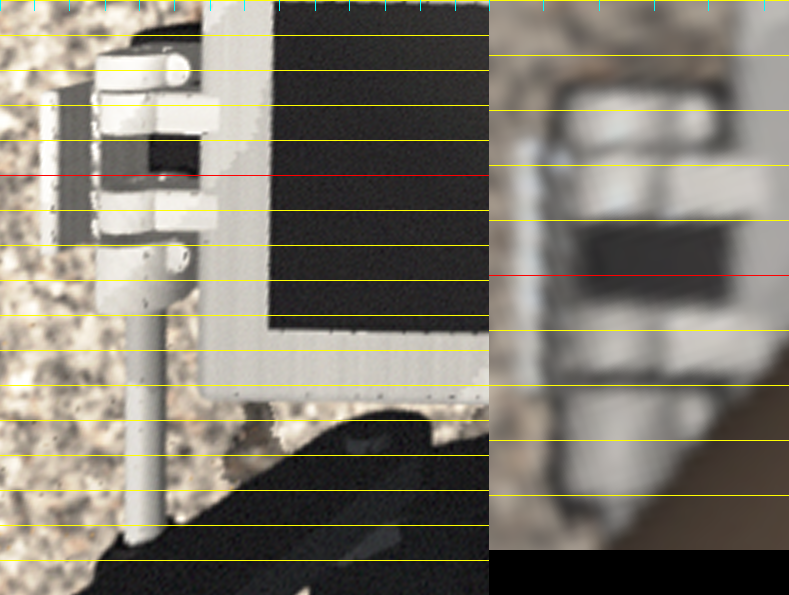

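View pics/wrist5.png

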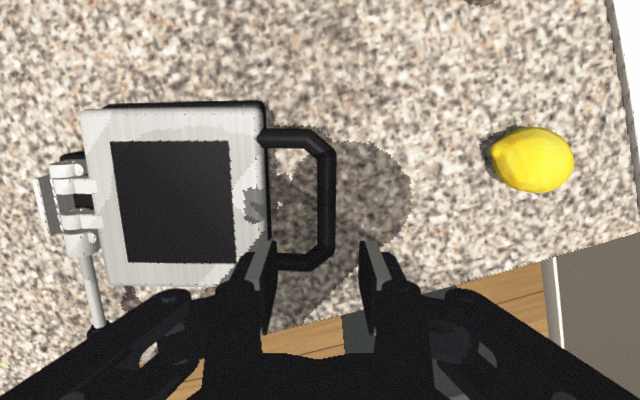

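The lid is seated against the web, with knuckles and barrel in line. Next I'll close the fingers and go outside the knob.

>>> move_arm(
  hand=0,
  steps=[
    {"dp": [0, -4, 3], "roll": -0.016},
    {"dp": [0, -8, 6.5], "roll": -0.016},
    {"dp": [0, -12, 10], "roll": -0.016},
    {"dp": [0, -16, 13], "roll": -0.016},
    {"dp": [0, -18.9, 15.6], "roll": -0.016},
    {"dp": [0, -18.9, 15.6], "roll": -0.016},
    {"dp": [0, -18.9, 15.6], "roll": -0.016},
    {"dp": [0, -18.9, 15.6], "roll": -0.016},
  ],
)

```text
clock: 9.45
eef_pos: [0.3546, 0.2837, 0.1633]
eef_rot: [[-0.001, -0.274, -0.962], [-0.002, -0.962, 0.274], [-1.0, 0.002, 0.001]]
wrist_force: [-0.8, -1.3, 0.3]
grip_width: 0.0001
```

```bash
timeout 100 python3 look.py wrist6; timeout 100 python3 - <<'E'
from h import *
snap('top','top6');snap('side','side6')
im=cv2.imread('pics/side6.png')[100:260,220:380];cv2.imwrite('pics/side6c.png',cv2.resize(im,None,fx=3.7,fy=3.7,interpolation=cv2.INTER_CUBIC))
for t,z in (('pin_knob',.048),):
  for n in('top','side'):
        print(n,t,[(round(q['conf'],2),atz(n,q['pixel'],z)) for q in landmark_of(t,n)[:2]])
E
```

```text
9.45 [0.3546 0.2837 0.1633] [-0.2744 -0.9616  0.0022] [-0.7797 -1.2502  0.2635] 0.00011968486850758493
top pin_knob [(0.65, array([0.36962459, 0.28024921, 0.048     ]))]
side pin_knob [(0.5, array([0.37331015, 0.28242065, 0.048     ]))]
```

View pics/side6c.png

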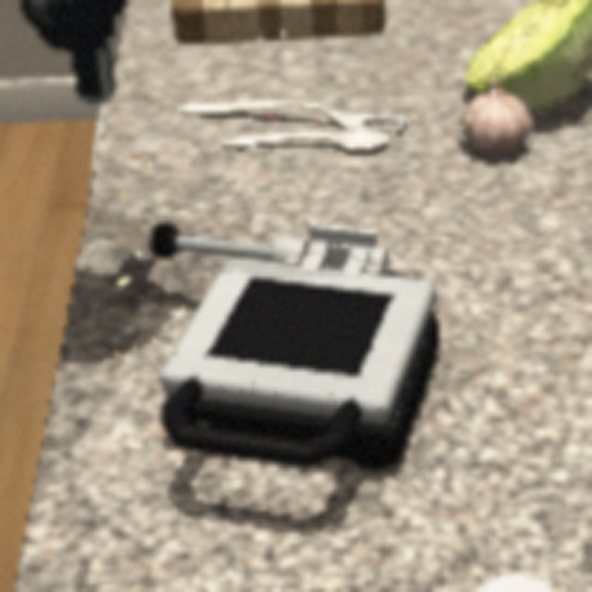

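View pics/wrist6.png

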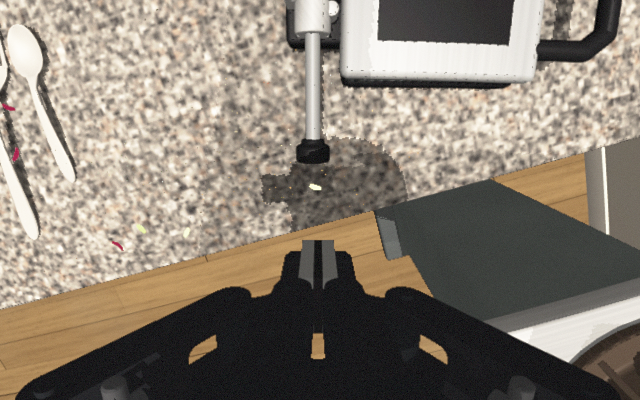

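```bash
timeout 100 python3 - <<'E'
from h import *
z=np.load('pics/wrist6.npz');s=dict(eef_pos=z['p'],eef_rot=z['R'])
for px,zz in (((313,164),.048),((313,164),.04),((313,145),.06),((313,140),.06),((313.5,90),.048)):
    P=atz('wrist',px,zz,s); t=z['R'].T@(P-z['p']);print(px,zz,P.round(4),'tool',t.round(4))
d=z['d'];print(d[135:170:3,313].round(3))
E
```

```text
(313, 164) 0.048 [0.3787 0.2792 0.048 ] tool [ 0.1153 -0.0026 -0.0245]
(313, 164) 0.04 [0.3774 0.2797 0.04  ] tool [ 0.1233 -0.0027 -0.0231]
(313, 145) 0.06 [0.3932 0.2749 0.06  ] tool [ 0.1033 -0.0024 -0.0396]
(313, 140) 0.06 [0.3964 0.274  0.06  ] tool [ 0.1032 -0.0024 -0.043 ]
(313.5, 90) 0.048 [0.4276 0.2647 0.048 ] tool [ 0.1152 -0.0021 -0.0755]
[0.239 0.239 0.238 0.237 0.235 0.236 0.235 0.236 0.236 0.238 0.299 0.298]
```

>>> move_arm(
  steps=[
    {"dp": [4, -0.24, 0], "roll": 0},
    {"dp": [8, -0.24, 0], "roll": 0},
    {"dp": [11.8, -0.24, 0], "roll": 0},
    {"dp": [11.8, -0.24, 0], "roll": 0},
    {"dp": [11.8, -0.24, -1], "roll": 0},
    {"dp": [11.8, -0.24, -2], "roll": 0},
    {"dp": [11.8, -0.24, -3], "roll": 0},
    {"dp": [11.8, -0.24, -3], "roll": 0},
  ],
)

```text
clock: 10.5
eef_pos: [0.3863, 0.2794, 0.0477]
eef_rot: [[0.002, -0.275, -0.961], [0.003, -0.961, 0.275], [-1.0, -0.003, -0.001]]
wrist_force: [-0.4, 0.8, 0.1]
grip_width: 0.0001
```

>>> move_arm(
  steps=[
    {"dp": [0, 0, -0.6], "roll": 0},
    {"dp": [0, 0, -1.2], "roll": 0},
    {"dp": [0, 0, -1.8], "roll": 0},
    {"dp": [0, 0, -1.8], "roll": 0},
  ],
)

```text
clock: 10.9
eef_pos: [0.4024, 0.2738, 0.0463]
eef_rot: [[0.0, -0.275, -0.962], [0.0, -0.962, 0.275], [-1.0, -0.0, -0.0]]
wrist_force: [0.6, -0.1, -0.4]
grip_width: 0.0002
```

```bash
timeout 100 python3 look.py wrist7
```

```text
10.9 [0.4024 0.2738 0.0463] [-0.2745 -0.9616 -0.0001] [ 0.5791 -0.0943 -0.4019] 0.0002346835892145255
```

View pics/wrist7.png

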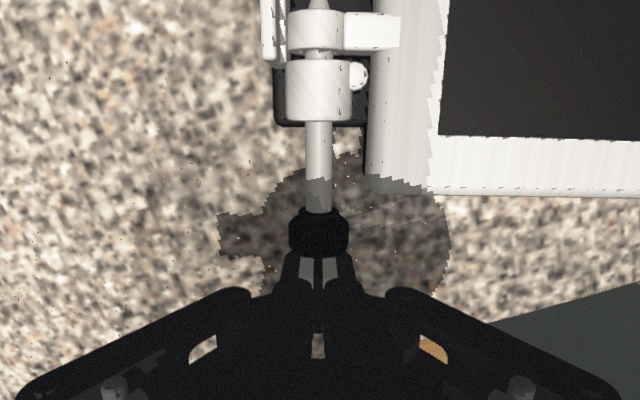

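The picture shows the pin tip already through the first knuckle at (318, 3), with the fingers on the knob. I'll keep pushing.

>>> move_arm(
  steps=[
    {"dp": [0, 0, -0.8], "roll": 0},
    {"dp": [0, 0, -1.6], "roll": 0},
    {"dp": [0, 0, -2.4], "roll": 0},
    {"dp": [0, 0, -3.0], "roll": 0},
    {"dp": [0, 0, -3.3], "roll": 0},
    {"dp": [0, 0, -3.3], "roll": 0},
  ],
)

```text
clock: 11.55
eef_pos: [0.4342, 0.2648, 0.0462]
eef_rot: [[0.0, -0.275, -0.961], [0.0, -0.961, 0.275], [-1.0, -0.0, -0.0]]
wrist_force: [0.4, 0.4, 0.8]
grip_width: 0.0003
```

>>> move_arm(
  steps=[
    {"dp": [0, 0, -0.2], "roll": 0},
    {"dp": [0, 0, -0.4], "roll": 0},
    {"dp": [0, 0, -0.4], "roll": 0},
  ],
)

```text
clock: 11.85
eef_pos: [0.4357, 0.2643, 0.0463]
eef_rot: [[-0.002, -0.275, -0.962], [0.001, -0.962, 0.275], [-1.0, -0.0, 0.002]]
wrist_force: [-13.6, 6.4, 5.9]
grip_width: -0.0
```

>>> move_arm(
  steps=[
    {"dp": [0, 0, -0.15], "roll": 0},
    {"dp": [0, 0, -0.15], "roll": 0},
  ],
)

```text
clock: 12.05
eef_pos: [0.4358, 0.2642, 0.0463]
eef_rot: [[-0.003, -0.275, -0.962], [0.001, -0.962, 0.275], [-1.0, 0.0, 0.004]]
wrist_force: [-23.0, 11.0, 10.8]
grip_width: 0.0002
```

```bash
timeout 100 python3 look.py wrist8
```

```text
12.05 [0.4358 0.2642 0.0463] [-0.2746 -0.9616  0.0001] [-23.0374  10.9899  10.7757] 0.00019203432816647996
```

View pics/wrist8.png

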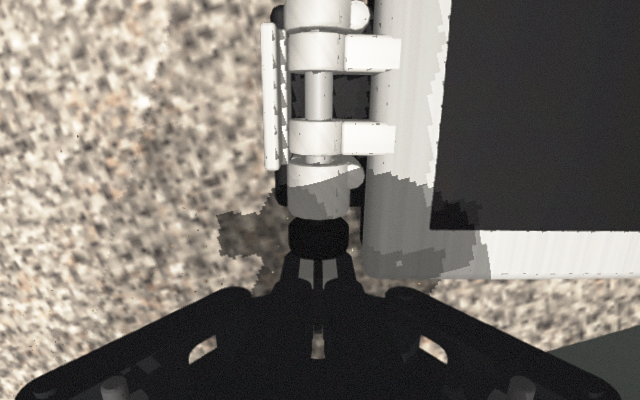

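The pin is home: the knob is against the barrel and the shank is visible between the two knuckles. It stopped hard at 25 N. I'll retreat and return to above the handle bar.

>>> move_arm(
  steps=[
    {"dp": [0, 0, 1.5], "roll": 0},
    {"dp": [0, 0, 3], "roll": 0},
    {"dp": [-5, 0, 3], "roll": 0},
    {"dp": [-10, 0, 3], "roll": 0},
    {"dp": [-11, 5, 0], "roll": 0},
    {"dp": [-11, 10, -3], "roll": 0},
    {"dp": [-11, 15, -5], "roll": 0},
    {"dp": [-11, 19.7, -6.5], "roll": 0},
  ],
)

```text
clock: 12.9
eef_pos: [0.4465, 0.0749, 0.1569]
eef_rot: [[0.002, -0.273, -0.962], [0.001, -0.962, 0.273], [-1.0, -0.001, -0.002]]
wrist_force: [0.9, -0.6, 0.4]
grip_width: 0.0
```

>>> move_arm(
  hand=3.6,
  steps=[
    {"dp": [0, 0, 0], "roll": 0},
    {"dp": [0, 0, 0], "roll": 0},
    {"dp": [0, 0, 0], "roll": 0},
    {"dp": [0, 0, 0], "roll": 0},
    {"dp": [0, 0, 0], "roll": 0},
  ],
)

```text
clock: 13.4
eef_pos: [0.4459, 0.0773, 0.1562]
eef_rot: [[-0.0, -0.272, -0.962], [-0.0, -0.962, 0.272], [-1.0, 0.0, 0.0]]
wrist_force: [-0.5, 0.6, -0.2]
grip_width: 0.0362
```

```bash
timeout 100 python3 look.py wrist9;  timeout 100 python3 - <<'E'
from h import *
z=np.load('pics/wrist9.npz');s=dict(eef_pos=z['p'],eef_rot=z['R'])
for q in landmark_of('lid_bar','wrist')[:2]:
    P=atz('wrist',q['pixel'],.052,s);print(q,P,z['R'].T@(P-z['p']))
E
```

```text
13.4 [0.4459 0.0773 0.1562] [-0.2724 -0.9622  0.0001] [-0.4968  0.6422 -0.1641] 0.036232534526009004
{'pixel': [347.6, 190.3], 'conf': 0.95} [0.44768757 0.05432543 0.052     ] [ 0.1042091   0.02165278 -0.0079602 ]
```

View pics/wrist9.png

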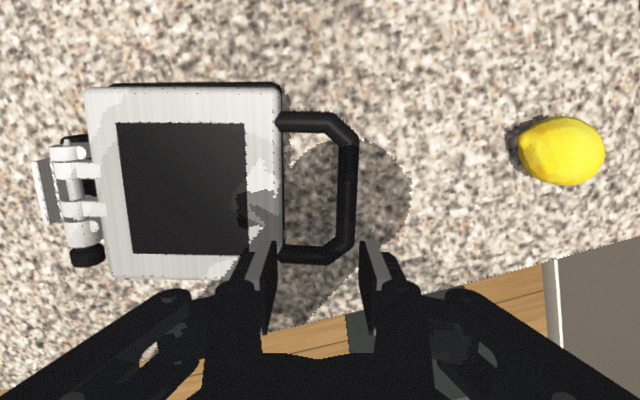

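Pin and lid look right, and the bar is at (347, 190). I'll line up, go down and grip.

>>> move_arm(
  steps=[
    {"dp": [0, 2.1, -0.7], "roll": 0},
    {"dp": [0, 2.1, -0.7], "roll": 0},
    {"dp": [0, 2.1, -0.7], "roll": 0},
    {"dp": [4, 2.1, -0.7], "roll": 0},
    {"dp": [8, 2.1, -0.7], "roll": 0},
    {"dp": [11.1, 2.1, -0.7], "roll": 0},
    {"dp": [11.1, 2.1, -0.7], "roll": 0},
    {"dp": [11.1, 2.1, -0.7], "roll": 0},
  ],
)

```text
clock: 14.3
eef_pos: [0.4471, 0.0545, 0.0456]
eef_rot: [[-0.001, -0.273, -0.962], [-0.001, -0.962, 0.273], [-1.0, 0.001, 0.001]]
wrist_force: [0.1, 0.4, 0.9]
grip_width: 0.0363
```

>>> move_arm(
  hand=0.5,
  newtons=30,
  steps=[
    {"dp": [0, 0, 0], "roll": 0},
    {"dp": [0, 0, 0], "roll": 0},
    {"dp": [0, 0, 0], "roll": 0},
    {"dp": [0, 0, 0], "roll": 0},
    {"dp": [0, 0, 0], "roll": 0},
    {"dp": [0, 0, 0], "roll": 0},
  ],
)

```text
clock: 14.9
eef_pos: [0.4483, 0.055, 0.0468]
eef_rot: [[0.003, -0.274, -0.962], [0.002, -0.962, 0.274], [-1.0, -0.003, -0.003]]
wrist_force: [-0.8, 1.6, 7.1]
grip_width: 0.0124
```

>>> move_arm(
  steps=[
    {"dp": [-1.37, -0.08, 0], "roll": 0},
    {"dp": [-2.74, -0.25, 0], "roll": 0},
    {"dp": [-4.09, -0.51, 0], "roll": 0},
    {"dp": [-5.41, -0.87, 0], "roll": 0},
    {"dp": [-5.41, -0.87, 0], "roll": 0},
  ],
)

```text
clock: 15.4
eef_pos: [0.4501, 0.0631, 0.1011]
eef_rot: [[0.003, -0.274, -0.962], [0.002, -0.962, 0.274], [-1.0, -0.002, -0.002]]
wrist_force: [0.2, 0.5, -4.1]
grip_width: 0.0129
```

>>> move_arm(
  steps=[
    {"dp": [-1.3, -0.45, 0], "roll": 0},
    {"dp": [-2.57, -1.0, 0], "roll": 0},
    {"dp": [-3.79, -1.62, 0], "roll": 0},
    {"dp": [-4.97, -2.34, 0], "roll": 0},
    {"dp": [-6.09, -3.13, 0], "roll": 0},
    {"dp": [-7.16, -4.0, 0], "roll": 0},
    {"dp": [-8.16, -4.94, 0], "roll": 0},
    {"dp": [-8.16, -4.94, 0], "roll": 0},
  ],
)

```text
clock: 16.2
eef_pos: [0.4626, 0.1087, 0.1822]
eef_rot: [[-0.0, -0.274, -0.962], [-0.003, -0.962, 0.274], [-1.0, 0.003, -0.0]]
wrist_force: [-2.7, -10.8, 5.8]
grip_width: 0.0127
```

>>> move_arm(
  steps=[
    {"dp": [-0.1, 0.15, 0], "roll": 0},
    {"dp": [-1.48, -1.38, 0], "roll": 0},
    {"dp": [-2.69, -3.06, 0], "roll": 0},
    {"dp": [-3.71, -4.84, 0], "roll": 0},
    {"dp": [-4.54, -6.73, 0], "roll": 0},
    {"dp": [-5.18, -8.69, 0], "roll": 0},
    {"dp": [-5.18, -8.69, 0], "roll": 0},
  ],
)

```text
clock: 16.9
eef_pos: [0.4883, 0.1948, 0.2349]
eef_rot: [[0.003, -0.273, -0.962], [0.0, -0.962, 0.273], [-1.0, -0.001, -0.003]]
wrist_force: [-1.5, -5.6, 11.9]
grip_width: 0.0127
```

>>> move_arm(
  steps=[
    {"dp": [-0.55, -2.02, 0], "roll": 0},
    {"dp": [-0.75, -4.07, 0], "roll": 0},
    {"dp": [-0.75, -6.14, 0], "roll": 0},
    {"dp": [-0.5, -8.19, 0], "roll": 0},
    {"dp": [-0.15, -9.87, 0], "roll": 0},
    {"dp": [0.12, -10.87, 0], "roll": 0},
    {"dp": [0.12, -10.87, 0], "roll": 0},
  ],
)

```text
clock: 17.6
eef_pos: [0.5171, 0.3001, 0.2308]
eef_rot: [[0.0, -0.273, -0.962], [0.0, -0.962, 0.273], [-1.0, -0.0, -0.0]]
wrist_force: [1.0, 0.2, 5.4]
grip_width: 0.0127
```

```bash
timeout 100 python3 - <<'E'
from h import *
im,d,s=snap('side','side10');print(s['eef_pos'],s['wrist_force'])
im=cv2.imread('pics/side10.png')[60:260,190:390];cv2.imwrite('pics/side10c.png',cv2.resize(im,None,fx=3,fy=3,interpolation=cv2.INTER_CUBIC))
E
```

```text
[0.51709319 0.30013638 0.23080361] [0.98433295 0.17823239 5.42217645]
```

View pics/side10c.png

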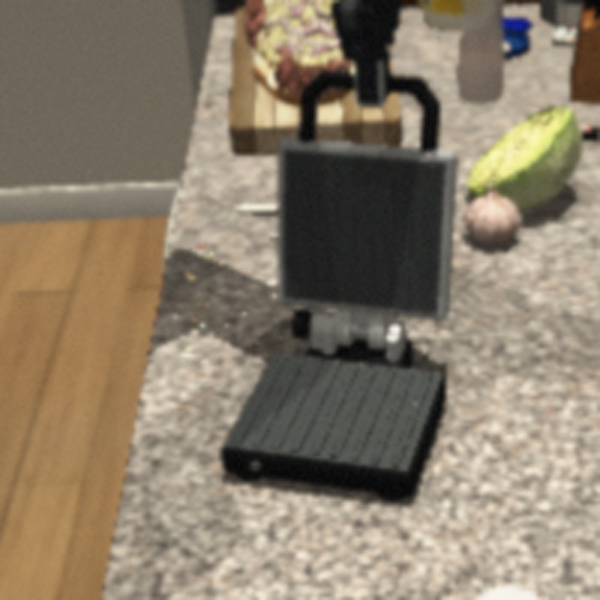

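The side view shows the lid raised past upright with the knob still against the barrel. I'll ease it on to its stop.

>>> move_arm(
  steps=[
    {"dp": [0.2, -0.6, 0], "roll": 0},
    {"dp": [0.45, -1.2, 0], "roll": 0},
    {"dp": [0.6, -1.6, 0], "roll": 0},
    {"dp": [0.6, -1.6, 0], "roll": 0},
  ],
)

```text
clock: 18.05
eef_pos: [0.5211, 0.3141, 0.2254]
eef_rot: [[0.0, -0.274, -0.962], [-0.0, -0.962, 0.274], [-1.0, -0.0, -0.0]]
wrist_force: [-0.1, 0.7, 5.7]
grip_width: 0.0132
```

Almost there. A little further until it touches.

>>> move_arm(
  steps=[
    {"dp": [0.1, -0.25, 0], "roll": 0},
    {"dp": [0.2, -0.5, 0], "roll": 0},
    {"dp": [0.2, -0.5, 0], "roll": 0},
  ],
)

```text
clock: 18.35
eef_pos: [0.5223, 0.3186, 0.2236]
eef_rot: [[0.0, -0.274, -0.962], [-0.0, -0.962, 0.274], [-1.0, 0.0, -0.0]]
wrist_force: [0.7, -0.4, 5.8]
grip_width: 0.013
```

>>> move_arm(
  hand=3.0,
  steps=[
    {"dp": [0, 0, 0], "roll": 0},
    {"dp": [0, 0, 0], "roll": 0},
    {"dp": [0, 0, 0], "roll": 0},
    {"dp": [0, 0, 0], "roll": 0},
    {"dp": [0, 0, 0], "roll": 0},
  ],
)

```text
clock: 18.85
eef_pos: [0.5221, 0.3183, 0.2233]
eef_rot: [[-0.0, -0.274, -0.962], [-0.0, -0.962, 0.274], [-1.0, 0.0, 0.0]]
wrist_force: [-0.6, -0.2, 0.2]
grip_width: 0.03
```

```bash
timeout 100 python3 look.py wrist11
```

```text
18.85 [0.5221 0.3183 0.2233] [-0.2743 -0.9616  0.0003] [-0.6438 -0.1782  0.2445] 0.03000703302090146
```

View pics/wrist11.png

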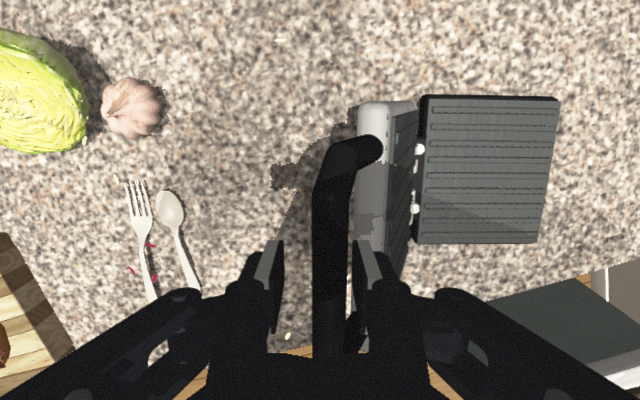

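The lid stands by itself: the wrist force is about 0 and the bar is free between the open fingers. I'll raise straight up.

>>> move_arm(
  steps=[
    {"dp": [0, 0.2, 0], "roll": 0},
    {"dp": [-1, 0.2, 0], "roll": 0},
    {"dp": [-2.5, 0.2, 0], "roll": 0},
    {"dp": [-5, 0.2, 0], "roll": 0},
    {"dp": [-8, 0.2, 0], "roll": 0},
    {"dp": [-10, 0.2, 0], "roll": 0},
    {"dp": [-10, 0.2, 0], "roll": 0},
    {"dp": [-10, 0.2, 0], "roll": 0},
  ],
)

```text
clock: 19.7
eef_pos: [0.5217, 0.3165, 0.3245]
eef_rot: [[0.001, -0.274, -0.962], [0.001, -0.962, 0.274], [-1.0, -0.002, -0.0]]
wrist_force: [0.7, -1.1, -0.5]
grip_width: 0.0299
```

```bash
timeout 100 python3 look.py wrist12; timeout 100 python3 - <<'E'
from h import *
im,d,s=snap('side','side12');print(s['eef_pos'],s['wrist_force'])
im=cv2.imread('pics/side12.png')[60:260,190:390];o=cv2.resize(im,None,fx=2.4,fy=2.4,interpolation=cv2.INTER_CUBIC)
w=cv2.imread('pics/wrist12.png');w=w[:, 140:460]
o=np.hstack([o,cv2.copyMakeBorder(w,0,80,0,0,cv2.BORDER_CONSTANT)]);cv2.imwrite('pics/end.png',o);print(o.shape)
# lid tilt from wrist depth vs plane fit
import bev
X,Y,Z,C=bev.bev('wrist12')
m=(X>.06)&(X<.2)&(abs(Y)<.06)&(Z>.09)&(Z<.19)
P=np.stack([X[m],Y[m],Z[m]],1);print(len(P))
if len(P)>300:
    b=[np.percentile(P[(P[:,2]>z)&(P[:,2]<z+.01),0],5) for z in np.arange(.09,.18,.01)];print(np.round(b,4));p=np.polyfit(np.arange(.095,.185,.01),b,1);print('lean',np.arctan(p[0]))
E
```

```text
19.7 [0.5217 0.3165 0.3245] [-0.2743 -0.9616 -0.0015] [ 0.6773 -1.0812 -0.5216] 0.02993432346451281
[0.52135979 0.31624842 0.32347647] [ 0.05189482 -0.07825359 -1.13630096]
(480, 800, 3)
4868
[0.0868 0.0908 0.0943 0.0977 0.1018 0.1054 0.109  0.113  0.1169]
lean 0.35733810366720686
```

View pics/end.png

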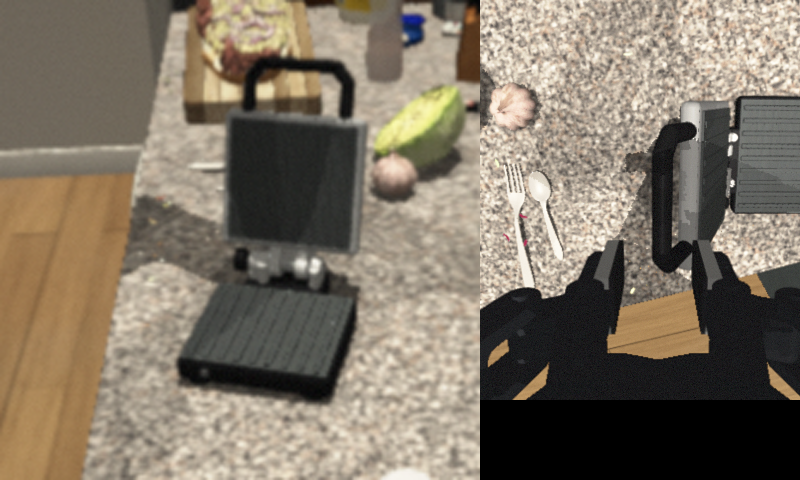

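The lid leans about 0.36 rad past upright and the robot is clear. The knob is tight against the barrel, so I'm handing in.

```bash
timeout 100 python3 -c "
from plant import *
print(job_done(), get_state()['clock'])"
```

```text
the job is handed in; nothing more can be done
the job is handed in; nothing more can be done
```

The lid is pinned and standing open by itself, and I handed the job in at about 20 s of the 61 s allowed. The hand-in reports no verdict.

- **Seating:** I slid the lid back by its handle bar. A first look showed it about 3.5 mm off sideways and slightly over-rotated, so I corrected that before it went between the ears. It stopped firmly against the web at about 25 N.
- **Pin:** I pushed the knob until it stopped hard at about 25 N. The picture showed the knob against the barrel and the pin's shank between the two knuckles. I did not see the far tip come out.
- **Opening:** I swung the lid up along its arc and released it near its stop. Depth data gives a lean of about 0.36 rad past upright, against the 0.37 rad expected. The lid showed no sign of moving after release.
- **End state:** The gripper is about 10 cm above the bar and touching nothing, with wrist force close to zero.
- **Bystanders:** I never went near the lemon or the two jars, but did not check their positions at the end.

No final check failed or disagreed with another. One depth-image script hung early on, and I used rectified camera views in its place.

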